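# Slide the red cap home to the click

## Robot

A 6-joint arm with a two-finger parallel gripper is mounted at the origin on a cart in front of the work surface, level with it; the furniture and walls round the work are solid. World frame = base frame: x ahead of the robot, y to its left, z up, the work surface at z = 0. Lengths are in m, angles in rad, forces in N, time in s.
With the tool pointing down it reaches from about 0.275 to 0.825 m from the base axis. Payload 4.9 kg.
Tool frame: the origin (TCP) lies midway between the tips of the shut fingers; the grasp point (between the pads) lies 19 mm behind it (bot.grip_depth is the distance from the TCP to the grasp point, in m); y points along the fingers, x is the direction in which the jaws open and shut, and the axes are right-handed (so a half turn about y gives the same grasp; the last joint's range is limited). The gripper opens to 85 mm and grips with 20 to 120 N. Pads are 22 mm wide; open, the fingers measure 114 mm over their backs; the gripper's body (76 mm by 85 mm) begins 54 mm behind the grasp point. The pads swing forward as they close: fully open they stand 13 mm farther back than shut.
Start: joints at [-1.266, 0.326, -0.193, 1.052, 0, 1.437], TCP at [0.234, -0.498, 0.231] pointing down, gripper open.
Joint ranges: [-2.65, 2.65], [-0.97, 1.79], [-1.3, 1.35], [-1.93, 2.1], [-1.47, 1.37], [-3.14, 3.14]. Speed limits (rad/s): [2.57, 2.57, 3.14, 3.14, 3.14, 3.14].

## Interface

Orientations are given as a unit quaternion [w, x, y, z].
In Python, from cell import bot gives the robot as it stands. Calls block until the motion is done:
- bot.move_pose(position, orientation): joint-space move of the TCP to a pose.
- bot.move_linear(position, speed=0.15, rotation=None, until_force=None): straight line of the TCP; rotation=None keeps the orientation; speed is the mean speed in m/s. With until_force (N) it stops when the force on the tool has changed by that much, and returns True; else False.
- bot.goto_joints(angles): joint-space move.
- bot.set_gripper(opening, grasp_force=None): opening from 0.0 (shut) to 1.0 (fully open); grasp_force is the grip in N (None keeps the last); returns when the fingers have stopped.
- bot.wait(seconds).
- bot.solve_ik(position, orientation): joint angles nearest the present ones, or None.
- bot.camera(name): name is "scene" or "side" or "wrist"; returns the picture (420x560x3 uint8, red, green, blue); there is no depth.
- bot.calibration(name): a dict with "mtx" (3x3 intrinsics, pixels), "k1" (the pictures are not rectified: a ray, as slopes to the right and down, at radius r is drawn at 1 + k1 r^2 times it, then the intrinsics apply), "extrinsics" (4x4, takes a point from world to camera coordinates); the wrist camera has in their place "hand_eye" (4x4, takes a point from camera to tool coordinates, whose origin is the TCP and whose axes are the tool frame's). Camera axes: x right, y down, z forward; pixel columns grow to the right and rows downward; lengths in m; the calibration is good to about 2 mm. A picture is of the moment at which its call begins: read the wrist's pose just before it. calibration takes no time and is no camera call.
A pose or a line that the arm cannot do raises bot.PlanningError and nothing moves.
- bot.close_job(): hands the job in, once; it reports no verdict.
Trained networks look in the newest picture that a camera, given by its name, has taken for a name from the list of things; names that differ only in an ending like _2 or _b are one class to them, and where a whole thing is asked for, a point or a joint stands for the part that bears it (a point fixed in the world has none). Each returns a list of dicts, best first, with "confidence" (0 to 1); they miss things now and then, are a little off and sometimes report something else, mostly with a low value. They report only what shows in the picture. A call takes as long as a camera call. They do not tell look-alikes from the thing itself.
- bot.search_frame(camera, thing): "bbox" ([left, top, width, height] in pixels, round what is visible of it).
Readings, each from a call of its own:
- bot.read_clock(): time.
- bot.read_joint_positions(): joint angles.
- bot.read_joint_vel(): joint speeds.
- bot.read_joint_efforts(): joint torques, N m.
- bot.read_position(): TCP position.
- bot.read_tool_rot(): TCP orientation.
- bot.read_ft_force(): force on the tool from outside, world axes, zero at the start.
- bot.read_moment(): the same for the moment, N m.
- bot.read_gripper_width(): opening from 0.0 (shut) to 1.0 (fully open).
Only numpy, scipy, OpenCV 4.12 (cv2) and the standard library are available. Lean on these libraries where they do the work, as an engineer would, in place of code of your own. Each camera call takes 0.05 s, during which the arm holds its last target. There are 200 camera calls.

## Task

Two cap carriages stand on the bench, each on its own slide. Push the carriage that holds the red cap along its slide, away from you, until the spring detent snaps in and holds it fully home against the end block. The red cap must stay lying in its nest, and the carriage with the blue cap must stay where it is.

Things in the scene. Friction and masses are not known exactly. Their poses are not given: they have to be found in the camera images.
- red_grip (a point): top centre, 73 mm above the worktop, of the upright black grip (14 mm along the slide, 44 across, 41 tall) at the rear of the grey carriage with the red cap (130 x 90 mm, flat top 32 mm above the worktop). Moves with the carriage; x points along the slide, the way to push (away from the robot, up to 20 degrees aside), z up. Push on its rear (-x) face; the nest's centre lies 83 mm ahead (+x).
- red_carriage (a joint): travel in m of the red cap's carriage: 0 at the loading end, where it starts, 0.080 fully home at the end block. It slides with 1 to 3 N of drag; from 0.060 a sprung brass roller on the slide's left resists with about 7 N more; past 0.073 it snaps behind the carriage's tooth, drives it on home and holds it. Let go short of that, the carriage springs back or stops there.
- red_cap: ribbed red screw cap, 62 mm across, 26 mm high, lying loose in a round nest 10 mm deep in its carriage, top 48 mm above the worktop; origin at the centre of its underside, 22 mm above the worktop; z up.
- blue_carriage (a joint): travel in m of the other carriage, alike but with a smaller blue cap (46 mm) in its nest, on a slide of its own to the left or right of the first; it starts at 0 and stays there.
Not all that is in view belongs to the job. Leave any green look-alike of the red_cap alone.

How it is judged:
At the end, for the whole second after the job is handed in: The carriage with the red cap rests in its detent against the end block (travel over 75 of 80 mm), the red cap lies flat in its nest (within 12 mm of the nest's distance from the grip, tilted less than 10 degrees), and the carriage with the blue cap is within 15 mm of where it started (value of joint red_carriage above 0.075 m and velocity of joint red_carriage between -0.01 and 0.01 m/s and horizontal distance between red_cap and red_grip between 0.071 and 0.095 m and height (world z) of red_cap below 0.03 m and angle between red_cap's own z axis and vertical below 0.17 rad and value of joint blue_carriage below 0.015 m); the robot touches nothing.
It fails at once if the carriage with the blue cap was pushed along its slide (value of joint blue_carriage above 0.015 m).
It fails at once if the red cap was lifted or knocked out of its nest (height (world z) of red_cap above 0.04 m).
It also fails if it takes over 32 s, if anything falls off the work surface, if the arm or the gripper's body presses on something with over 40 N, if the wrist force passes 120 N, or if a joint passes its speed limit or range.

## Working session

There is one attempt and no reset: what is moved stays moved. The work goes in short steps, each a Python script; the robot and the scene stay as the last script left them, time stands still between calls to the robot, and variables do not carry over. Pictures are saved under pics/ and viewed, about 8 in all and at most 12, crops included, and the job is handed in when it is done.

```bash
ls; mkdir -p pics; python3 - <<'E'
from cell import bot
import cv2
for n in ["scene","side"]:
    im=bot.camera(n); cv2.imwrite(f"pics/{n}0.png",im[:,:,::-1])
    for t in ["red_grip","red_cap","red_carriage","blue_carriage"]:
        print(n,t,[(d["bbox"],round(d["confidence"],2)) for d in bot.search_frame(n,t)])
    c=bot.calibration(n);print(c)
print(bot.read_clock(), bot.read_tool_rot())
E
```

```text
pics
scene red_grip [([260.1, 151.9, 63.3, 48.4], 0.56)]
scene red_cap [([322.3, 210.3, 31.0, 26.7], 0.83), ([274.5, 151.4, 25.8, 21.0], 0.58)]
scene red_carriage [([259.6, 162.0, 66.4, 35.3], 0.65)]
scene blue_carriage [([159.6, 227.0, 84.0, 59.3], 0.78)]
{'mtx': array([[491.0118568 ,   0.        , 283.26765041],
       [  0.        , 491.0118568 , 198.54592752],
       [  0.        ,   0.        ,   1.        ]]), 'k1': -0.18052299918965872, 'extrinsics': array([[-0.76483891, -0.64419942, -0.00534219,  0.36939475],
       [-0.41612447,  0.50034872, -0.75927043,  0.26391621],
       [ 0.49179453, -0.57849655, -0.65075332,  0.78361299],
       [ 0.        ,  0.        ,  0.        ,  1.        ]])}
side red_grip [([255.6, 184.7, 67.8, 35.4], 0.56)]
side red_cap [([266.9, 179.9, 27.6, 15.2], 0.86), ([325.2, 217.5, 30.8, 27.8], 0.7)]
side red_carriage [([253.6, 182.8, 69.2, 33.9], 0.61)]
side blue_carriage [([164.4, 242.2, 88.5, 50.5], 0.82), ([255.7, 182.9, 65.4, 33.4], 0.67)]
{'mtx': array([[513.41462663,   0.        , 282.21588007],
       [  0.        , 513.41462663, 206.35716203],
       [  0.        ,   0.        ,   1.        ]]), 'k1': 0.024352946881636216, 'extrinsics': array([[-0.83781797, -0.54558113, -0.02005681,  0.41572807],
       [-0.23250218,  0.38979805, -0.8910669 ,  0.18552811],
       [ 0.49396739, -0.74188861, -0.45342861,  0.79040096],
       [ 0.        ,  0.        ,  0.        ,  1.        ]])}
0.5 [ 0.59684991 -0.59683502  0.37919401 -0.37917022]
```

```bash
python3 -c "
import cv2
a=cv2.imread('pics/scene0.png')[110:310,120:390]
cv2.imwrite('pics/s0c.png',cv2.resize(a,None,fx=2.96,fy=2.96,interpolation=2))"
```

```text
(no output)
```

View pics/scene0.png

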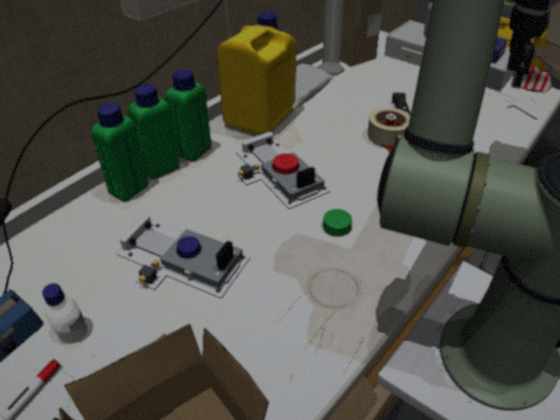

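View pics/s0c.png

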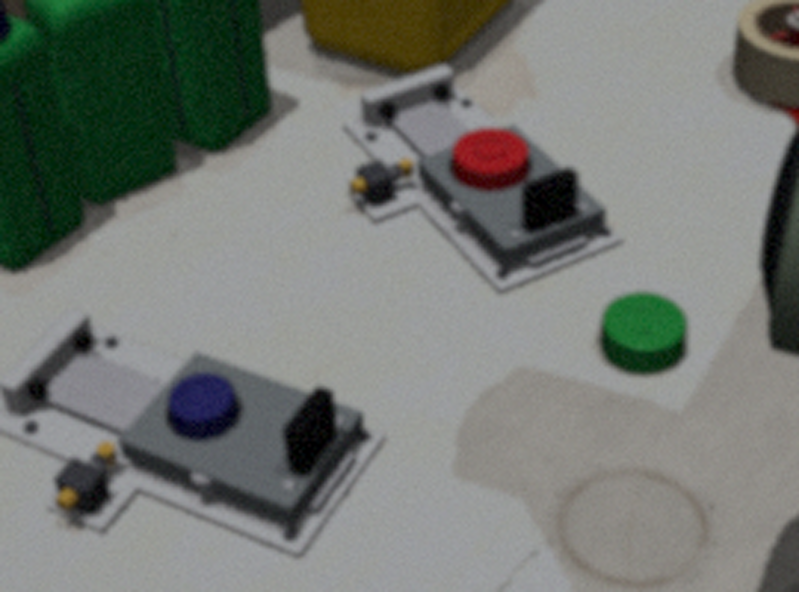

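View pics/side0.png

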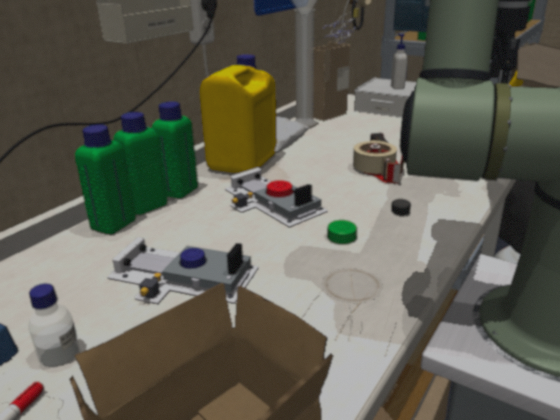

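```bash
cat > h.py <<'E'
import numpy as np, cv2
from cell import bot
from scipy.spatial.transform import Rotation as R
def Rq(q): return R.from_quat([q[1],q[2],q[3],q[0]]).as_matrix()
def quat(m): q=R.from_matrix(m).as_quat(); return [q[3],q[0],q[1],q[2]]
def cam(name,pose=None):
    c=bot.calibration(name)
    if name=="wrist":
        T=np.eye(4);T[:3,:3]=Rq(pose[1]);T[:3,3]=pose[0]; W=T@np.array(c["hand_eye"])
    else: W=np.linalg.inv(c["extrinsics"])
    return c["mtx"],c["k1"],W
def pt(name,uv,z,pose=None):
    K,k,W=cam(name,pose)
    p=cv2.undistortPoints(np.array([[uv]],float),K,np.array([k,0,0,0.]))[0,0]
    d=W[:3,:3]@[p[0],p[1],1]; o=W[:3,3]
    return o+d*(z-o[2])/d[2]
def down(ang):  # tool z down, tool x (jaw) rotated to world angle ang
    x=np.array([np.cos(ang),np.sin(ang),0]); z=np.array([0,0,-1.]); return quat(np.c_[x,np.cross(z,x),z])
E
python3 - <<'E'
from h import *
f=lambda u,v:(120+u/2.96,110+v/2.96)
for n,p,z in [("cap",(491,150),.048),("grip",(550,180),.073),("plateL",(502,290),0),("plateR",(622,240),0),("green",(643,310),.026),("bcap",(203,393),.048),("bgrip",(312,408),.073),("EBl",(365,97),.03),("EBr",(450,68),.03)]:
    print(n,pt("scene",f(*p),z).round(3))
print("side cap",pt("side",(280,186),.048), pt("side",(303,189),.073))
print(Rq(bot.read_tool_rot()), bot.calibration("wrist"))
E
```

```text
cap [ 0.59  -0.137  0.048]
grip [ 0.512 -0.11   0.073]
plateL [ 0.514 -0.059  0.   ]
plateR [ 0.48  -0.162  0.   ]
green [ 0.407 -0.083  0.026]
bcap [0.564 0.182 0.048]
bgrip [0.482 0.162 0.073]
EBl [ 0.735 -0.146  0.03 ]
EBr [ 0.709 -0.225  0.03 ]
side cap [ 0.58787026 -0.13337219  0.048     ] [ 0.50745593 -0.100269    0.073     ]
[[ 4.24883705e-01 -1.71102756e-05  9.05247942e-01]
 [-9.05247941e-01  3.58083748e-05  4.24883706e-01]
 [-3.96853349e-05 -9.99999999e-01 -2.74646780e-07]] {'mtx': array([[372.5925139 ,   0.        , 276.49062941],
       [  0.        , 372.5925139 , 212.40500878],
       [  0.        ,   0.        ,   1.        ]]), 'k1': -0.047698992115539594, 'hand_eye': array([[ 9.99999916e-01,  2.34002528e-04, -3.37761825e-04,
        -6.15247640e-04],
       [ 3.94082003e-04, -3.13398469e-01,  9.49621632e-01,
        -1.41734063e-01],
       [ 1.16359823e-04, -9.49621685e-01, -3.13398535e-01,
         8.11804858e-02],
       [ 0.00000000e+00,  0.00000000e+00,  0.00000000e+00,
         1.00000000e+00]])}
```

```bash
cat >> h.py <<'E'
def tool(a): # fingers down, tool z horizontal at world angle a
    z=np.array([np.cos(a),np.sin(a),0]); y=np.array([0,0,-1.]); return quat(np.c_[np.cross(y,z),y,z])
E
python3 - <<'E'
from h import *
a=np.radians(-19); d=np.array([np.cos(a),np.sin(a),0])
g=np.array([.51,-.106,0])
bot.set_gripper(0.0)
p=g-.05*d; p[2]=.2
bot.move_pose(p,tool(a))
pose=(bot.read_position(),bot.read_tool_rot()); im=bot.camera("wrist")
print(pose,bot.read_clock(),bot.read_gripper_width())
np.save("pose.npy",np.r_[pose[0],pose[1]])
cv2.imwrite("pics/w1.png",im[:,:,::-1])
for t in ["red_cap","red_grip"]: print(t,bot.search_frame("wrist",t))
E
```

```text
(array([ 0.46288455, -0.09031857,  0.20011494]), array([-0.41046847,  0.41044037, -0.5756071 ,  0.57596076])) 3.0333 0.0037915882537487896
red_cap [{'bbox': [240.8, 0.2, 82.3, 52.0], 'confidence': 0.8}, {'bbox': [252.3, 213.0, 68.7, 67.8], 'confidence': 0.8}]
red_grip [{'bbox': [217.9, 1.0, 126.8, 137.0], 'confidence': 0.84}]
```

View pics/w1.png

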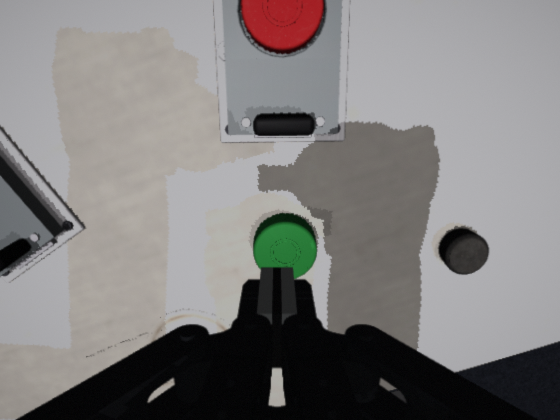

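The wrist view shows the grip at about (285,122), the red cap at (283,8), the carriage edges vertical in the image, and the green cap at (285,247), behind the grip. I'll compute the grip position and heading.

```bash
python3 - <<'E'
from h import *
P=np.load("pose.npy"); pose=(P[:3],P[3:])
for n,uv,z in [("gripL",(254,121),.073),("gripR",(316,121),.073),("griprear",(285,134),.073),("cap",(282.5,8),.048),("green",(285,250),.026),("carL",(228,133),.032),("carR",(342,133),.032),("carLf",(222,10),.032),("carRf",(346,10),.032)]:
    print(n,pt("wrist",uv,z,pose).round(4))
E
```

```text
gripL [ 0.5248 -0.0939  0.073 ]
gripR [ 0.5105 -0.1352  0.073 ]
griprear [ 0.509  -0.1116  0.073 ]
cap [ 0.5912 -0.1381  0.048 ]
green [ 0.4036 -0.0772  0.026 ]
carL [ 0.5205 -0.0671  0.032 ]
carR [ 0.49   -0.1556  0.032 ]
carLf [ 0.6077 -0.0959  0.032 ]
carRf [ 0.5773 -0.1841  0.032 ]
```

```bash
python3 - <<'E'
from h import *
a=np.radians(-18.3); d=np.array([np.cos(a),np.sin(a),0])
g=np.array([.5145,-.1128,0]); np.save("gd.npy",np.r_[g,d])
up=np.array([0,0,.05])
P=lambda s,z:g+s*d+np.array([0,0,z])
bot.move_linear(P(-.045,.12),rotation=tool(a))
bot.move_linear(P(-.045,.05))
f0=bot.read_ft_force()
print("contact",bot.move_linear(P(-.005,.05),speed=.03,until_force=1.5),(bot.read_position()-g)@d, bot.read_ft_force()-f0, bot.read_clock())
print("push",bot.move_linear(P(-.018+.085,.05),speed=.03,until_force=22),(bot.read_position()-g)@d, bot.read_ft_force()-f0)
print(bot.read_clock())
cv2.imwrite("pics/w2.png",bot.camera("wrist")[:,:,::-1])
E
```

```text
contact True -0.01604682840746975 [0.86445536 0.25625711 0.32800365] 5.3667
push False 0.06193594038430677 [-13.74040256   3.21907272  11.19972873]
8.3167
```

View pics/w2.png

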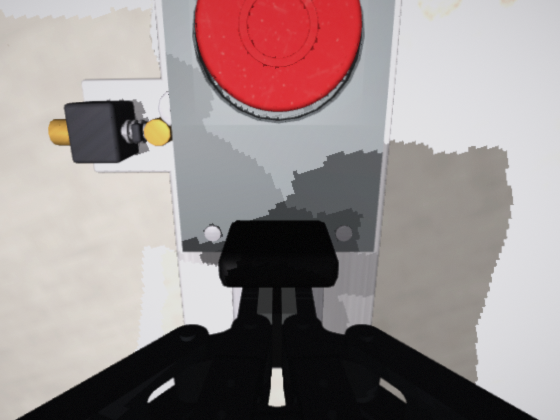

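The red cap is in its nest. The roller at (157,132) is beside the carriage and the finger has travelled about 78 mm. I'll press a little further to see whether it is hard against the end block.

```bash
python3 - <<'E'
from h import *
G=np.load("gd.npy"); g,d=G[:3],G[3:]
P=lambda s,z:g+s*d+np.array([0,0,z])
for s in (.070,.074,.078,.082):
    r=bot.move_linear(P(s,.05),speed=.03,until_force=15)
    f=bot.read_ft_force();print(s,r,round((bot.read_position()-g)@d,4),f.round(1))
    if r or np.linalg.norm(f[:2])>28: break
print(bot.read_clock())
E
```

```text
0.07 False 0.0619 [-19.5   6.3  15.7]
0.074 True 0.0609 [-0.7  1.4  0.2]
8.825
```

Force climbed from 14 to 20 N with no displacement, so it was at a hard stop at about 78–80 mm. I'll back off and check.

```bash
python3 - <<'E'
from h import *
G=np.load("gd.npy"); g,d=G[:3],G[3:]
P=lambda s,z:g+s*d+np.array([0,0,z])
bot.move_linear(P(.035,.05),speed=.05)
bot.move_linear(P(.03,.2))
pose=(bot.read_position(),bot.read_tool_rot()); w=bot.camera("wrist")
np.save("pose2.npy",np.r_[pose[0],pose[1]])
cv2.imwrite("pics/w3.png",w[:,:,::-1])
print(bot.search_frame("wrist","red_cap")[:2],bot.search_frame("wrist","red_grip")[:1],bot.read_ft_force().round(1),bot.read_clock())
s=bot.camera("scene")[110:310,120:390,::-1]
cv2.imwrite("pics/s3.png",cv2.resize(s,None,fx=2.96,fy=2.96,interpolation=2))
E
```

```text
[{'bbox': [231.5, 1.7, 86.9, 48.0], 'confidence': 0.78}] [{'bbox': [210.4, 0.0, 129.9, 140.6], 'confidence': 0.63}] [ 0.2  0.2 -0.1] 10.775
```

View pics/w3.png

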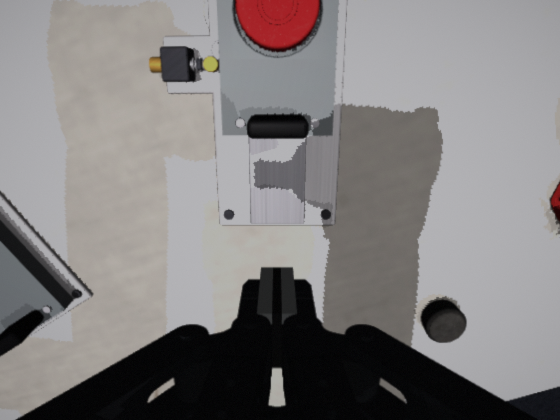

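View pics/s3.png

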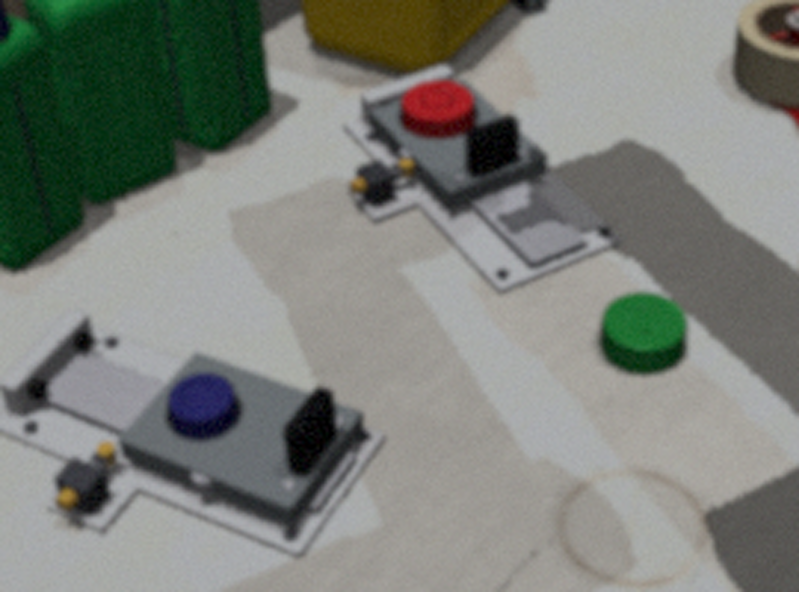

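The red carriage sits against the end block after the retreat, with its cap in the nest. Blue and green have not moved. I'll measure the travel, then hand in.

```bash
python3 - <<'E'
from h import *
G=np.load("gd.npy"); g,d=G[:3],G[3:]
Q=np.load("pose2.npy"); P=np.load("pose.npy")
for uv0,uv1,z in [((285,134),(278,136),.073),((282.5,8),(277,8),.048),((285,133),(277,135),.032)]:
    a=pt("wrist",uv0,z,(P[:3],P[3:])); b=pt("wrist",uv1,z,(Q[:3],Q[3:])); print((b-a)@d)
f=lambda u,v:(120+u/2.96,110+v/2.96)
print("scene cap",(pt("scene",f(438,100),.048)-pt("scene",f(491,150),.048))@d,"grip",(pt("scene",f(493,127),.073)-pt("scene",f(550,180),.073))@d)
E
```

```text
0.08073744172978362
0.08021109562964447
0.07930752765663902
scene cap 0.08103448760625377 grip 0.07814491250874031
```

```bash
python3 -c "
from cell import bot
bot.close_job(); print(bot.read_clock())"
```

```text
the job is handed in; nothing more can be done
the job is handed in; nothing more can be done
```

I pushed the red cap's carriage fully home with the shut fingers on the rear of its grip, backed the arm off, and handed the job in. The clock read 10.8 s at my last reading, just before hand-in, against the 32 s limit.

- **Travel:** measured from pictures before and after, the carriage moved 78 to 81 mm in both the wrist and scene views. It stayed there once I let go.
- **End stop:** the push force rose from about 14 N to about 20 N with no further movement, which fits the end block. I saw no separate sign of the detent snapping in.
- **One odd reading:** on the second extra press, the force guard stopped the move as the force dropped to about zero. The later pictures showed the carriage still home.
- **Caps and clearance:** the red cap lies in its nest, and the blue carriage and green cap show no movement. The gripper is clear and the tool force reads about 0 N.

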